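# Knock a fresh plaster model out of its base former and slide it onto the drying rack

## Robot

A 6-joint arm with a two-finger parallel gripper is mounted at the origin on the work surface. World frame = base frame: x ahead of the robot, y to its left, z up, the work surface at z = 0. Lengths are in mm, angles in rad, forces in N, time in s.
With the tool pointing down it reaches from about 350 to 775 mm from the base axis. Payload 7.3 kg.
Tool frame: the origin (TCP) lies on the centre line of the jaws, within the pads' length; the fingertips stand 14 mm ahead of it and the grasp point (between the pads) lies 5 mm behind it; z points along the fingers, y is the line along which they close (so a half turn about z gives the same grasp; the last joint's range is limited). The gripper opens to 92 mm and grips with 3 to 60 N. Pads are 19 mm wide; open, the fingers measure 130 mm over their backs; the gripper's body (75 mm by 190 mm) begins 47 mm behind the grasp point.
Start: joints at [1.099, 0.342, 1.524, -0, 1.275, -0.146], TCP at [168.02, 497.406, 240.741] pointing down, gripper open.
Joint ranges: [-2.53, 2.53], [-0.77, 2.02], [0.04, 2.7], [-1, 4.14], [0.28, 2.66], [-3.11, 3.11]. Speed limits (rad/s): [2.57, 2.57, 3.14, 3.14, 3.14, 3.14].

## Interface

Orientations are given as [roll, pitch, yaw] about the fixed x, y, z axes, in that order (R = Rz(yaw) Ry(pitch) Rx(roll)).
In Python, from cell import move_pose, line_to, move_joints, grip, dwell, ik, sense, camera, MotionError, finish_job, outline_of gives the robot as it stands. The module is installed in compiled form; this text tells all that it offers. Calls block until the motion is done:
- move_pose(position, orientation): joint-space move of the TCP to a pose.
- line_to(position, feed=150, rotation=None): straight line of the TCP; rotation=None keeps the orientation; feed is the mean speed in mm/s.
- move_joints(angles): joint-space move.
- grip(opening, f_grip=None): finger opening in mm; f_grip is the grip in N (None keeps the last); returns when the fingers have stopped.
- dwell(seconds).
- ik(position, orientation): joint angles nearest the present ones, or None.
- sense(): the state.
- camera(name): name is "scene" or "top" or "wrist"; returns a dict with "frame" (480x640x3 uint8, blue, green, red), "intrinsics" (3x3 intrinsics, pixels), "world_from_camera" (4x4, takes a point from camera to world coordinates); the wrist camera has in their place "hand_eye" (4x4, takes a point from camera to tool coordinates, whose origin is the TCP and whose axes are the flange's). Camera axes: x right, y up, looking along -z (the intrinsics and any distortion apply to the point x, -y, -z); pixel columns grow to the right and rows downward; lengths in mm; the calibration is good to about 2 mm. A picture is of the moment at which its call begins: read the wrist's pose just before it. There is no depth.
A pose or a line that the arm cannot do raises MotionError and nothing moves.
- finish_job(): hands the job in; it is judged then, once.
Trained networks look in the newest picture that a camera, given by its name, has taken for a name from the list of things; names that differ only in an ending like _2 or _b are one class to them, and where a whole thing is asked for, a point or a joint stands for the part that bears it (a point fixed in the world has none). Each returns a list of dicts, best first, with "p" (0 to 1); they miss things now and then, are a little off and sometimes report something else, mostly with a low value. They report only what shows in the picture. A call takes as long as a camera call.
- outline_of(camera, label): "mask" (480x640 bool, what is visible of it) and "rect" ([left, top, width, height] in pixels, round what is visible of it).
The state is a dict: "t": time; "joint_positions": joint angles; "joint_vel": joint speeds; "joint_efforts": joint torques, N m; "eef_pos": TCP position; "ee_rot": TCP orientation; "ft_force": force on the tool from outside, world axes, zero at the start; "ft_torque": the same for the moment, N m; "opening": finger opening in mm; "finger_force": force on a finger pad.
Only numpy, scipy, OpenCV 4.12 (cv2) and the standard library are available. Lean on these libraries where they do the work, as an engineer would, in place of code of your own. Each camera call takes 0.05 s, during which the arm holds its last target. There are 200 camera calls.

## Task

Press the lever of the base former all the way down so that the fresh ochre plaster model rises out of its mould, then slide the model sideways onto the drying rack that still has a free place, until its base stands wholly on the rack. The plaster is still soft: push it gently by the side of its base and never grip, lift or tip it, and do not disturb the dry models or anything else. Finally bring the lever all the way back up so that the knock-out plate sinks to the bottom, ready for the next pour, and let go.

Things in the scene. Friction and masses are not known exactly. Their poses are not given: they have to be found in the camera images.
- former: Fixed bench base former: ivory housing (foot 150 x 136) with an aluminium mould block 100 (x) x 124 (y), flat rim 80 above the table. Open cavity 20 deep, outline of the model's base plus 2.5 all round, floored by the knock-out plate. Origin: on the table under the cavity's centre; z up; the lever is on its -x side, the racks on its +y and -y sides. Place and yaw vary.
- mould_rim (a point): Centre of the cavity's mouth, at rim height (80 above the table). Axes as former.
- lever_pivot (a point): The lever's pivot axis, 70 from the cavity's centre on the -x side of the former and 50 above the table. The axis runs along the former's y. Axes as former.
- lever_knob (a point): Centre of the black ball knob (diameter 30) at the end of the lever's steel rod (diameter 11), 110 from the pivot. The rod points along the former's -x, rising at 45 degrees when the lever is up.
- lever (a joint): Lever angle, rad: 0 = up at its stop (rod 45 degrees above level, knob centre 128 above the table), growing as the knob is pressed down; 0.85 = fully down at its stop (rod 3.7 degrees below level, knob centre 43 above the table). Stiff with friction: 4 to 6 N at the knob moves it; it stays where it is left, also under the model's weight.
- knockout (a joint): Height of the steel knock-out plate above its bottom position, m: 0 = on the bottom, 20 below the rim; 0.021 = lifted, 1 mm proud of the rim. Geared to the lever: 0.0247 m per rad.
- fresh_model: Ochre plaster model, loose, about 160 g: base 58 (x) x 62 (y) x 20 high, parallel sides at y = -31 and +31, heel at x = -29, front corners at +x chamfered 16 x 16; on top a horseshoe of teeth, 3 or more in from the sides, to 34 high. Origin: centre of the underside, z up. Starts in the cavity on the knock-out plate, base top level with the rim, axes as the former's.
- rack_free: Fixed steel rack, plate 150 (x) x 100 (y), top 78.5 above the table, edges 5 high at x = -75 and +75, y ends open. On the former's +y or -y side (varies), 2 to 8 from the mould block, centre 21 to 45 farther along the former's x than the cavity. dry_a takes its +x half; the -x half, facing the cavity, is free: 76 wide, centre x = -32. Origin: on the table under its centre; axes as former.
- rack_full: The same rack on the other side of the former, with both places taken by dry_b and dry_c. Origin and axes as rack_free.
- dry_a: Horseshoe-toothed plaster cast on a trimmed base, same shape and size as fresh_model, but pale cream. 160 g, loose. Origin: centre of the underside; x to its rounded front, z up. Stands on the +x half of rack_free.
- dry_b: Horseshoe-toothed plaster cast on a trimmed base, same shape and size as fresh_model, but pale cream. 160 g, loose. Origin: centre of the underside; x to its rounded front, z up. Stands on the +x half of rack_full.
- dry_c: Horseshoe-toothed plaster cast on a trimmed base, same shape and size as fresh_model, but pale cream. 160 g, loose. Origin: centre of the underside; x to its rounded front, z up. Stands on the -x half of rack_full, 45 or more from the side of the fresh model.
- bottle: White bottle, diameter 56, 150 high, loose, upright. Origin: centre of the underside.
- bowl: Green mixing bowl, diameter 116, 65 high, loose. Origin: centre of the underside.
- jar: Amber jar with black cap, diameter 66, 75 high, loose. Origin: centre of the underside.
- brush_pot: White pot, diameter 72, 90 high, with brushes standing in it to 155 high, loose. Origin: centre of the underside. Bottle, bowl, jar and pot stand in varying order: two near the lever's sides (centres 130 to 150 to either side), two outside the racks.
- spatula: Spatula 150 long lying on the table behind the former, across it. Origin: middle of its underside.

How it is judged:
By the outcome, as a careful person would: the job done as asked, in the order asked, and still so for the second after the job is handed in, with the robot touching nothing.
It also fails if it takes over 62 s, if anything falls off the work surface, if the arm or the gripper's body presses on something with over 40 N, if the wrist force passes 120 N, or if a joint passes its speed limit or range.

## Working session

There is one attempt and no reset: what is moved stays moved. The work goes in short steps, each a Python script; the robot and the scene stay as the last script left them, time stands still between calls to the robot, and variables do not carry over. Pictures are saved under pics/ and viewed, at most 10 in all, crops included, and the job is handed in when it is done.

```bash
mkdir -p pics; python3 - <<'E'
from cell import *
import cv2,numpy as np
for c in ["scene","top"]:
    r=camera(c); cv2.imwrite(f"pics/{c}.png",r["frame"]); print(c,r["intrinsics"],r["world_from_camera"].round(3),[k for k in r])
    for n in ["former","lever_knob","fresh_model","rack_free","dry_a","bottle","bowl","jar","brush_pot","spatula","lever"]:
        print(n,[(round(o["p"],2),o["rect"]) for o in outline_of(c,n)][:4])
print(sense())
E
```

```text
scene [[512.25771317   0.         315.37376767]
 [  0.         512.25771317 242.69748642]
 [  0.           0.           1.        ]] [[-7.54000e-01 -5.43000e-01  3.70000e-01  9.21778e+02]
 [ 6.57000e-01 -6.32000e-01  4.11000e-01  3.88249e+02]
 [ 1.00000e-02  5.52000e-01  8.34000e-01  8.84018e+02]
 [ 0.00000e+00  0.00000e+00  0.00000e+00  1.00000e+00]] ['frame', 'intrinsics', 'world_from_camera']
former [(0.68, [234.5, 213.4, 43.5, 41.4]), (0.66, [253.4, 200.0, 109.3, 133.2])]
lever_knob [(0.93, [321.4, 195.7, 39.5, 60.2])]
fresh_model [(0.93, [285.8, 254.7, 39.7, 29.1]), (0.16, [253.8, 201.5, 108.0, 131.4])]
rack_free [(0.79, [296.4, 277.2, 96.7, 111.4])]
dry_a [(0.97, [236.3, 215.6, 41.7, 38.6]), (0.9, [208.1, 235.7, 43.3, 42.7]), (0.66, [308.4, 313.3, 45.1, 42.9]), (0.28, [177.0, 166.9, 41.5, 71.6])]
bottle [(0.92, [398.1, 225.8, 39.3, 56.4])]
bowl [(0.68, [378.1, 341.1, 71.5, 72.5]), (0.58, [216.7, 317.5, 78.8, 61.3])]
jar [(0.96, [286.6, 166.6, 33.3, 48.1])]
brush_pot [(0.85, [179.5, 176.7, 39.2, 62.1]), (0.62, [251.5, 198.7, 113.5, 136.6])]
spatula [(0.76, [218.1, 315.9, 79.4, 6
[... 1187 characters left out ...]
int_positions': array([ 1.09900072e+00,  3.42037145e-01,  1.52411648e+00, -2.48314606e-05,
        1.27539372e+00, -1.45996615e-01]), 'joint_vel': array([ 1.41928680e-03,  2.38052036e-04, -3.32129225e-04,  1.90375154e-03,
        9.34995337e-05, -4.41555434e-04]), 'joint_efforts': array([-7.92193150e-04, -4.31140208e+01, -2.44481277e+01,  7.17847142e-02,
        4.83342342e-02, -7.00431286e-06]), 'eef_pos': array([168.02407857, 497.39839235, 240.71545064]), 'ee_rot': array([3.14155129e+00, 3.00941417e-05, 2.81580089e+00]), 'ft_force': array([-0.4201579 ,  0.09322125, -0.3196215 ]), 'ft_torque': array([-0.05371287, -0.07764119,  0.00090277]), 'finger_force': 0.0, 'opening': 91.59466152825645}
```

View images.

View pics/top.png

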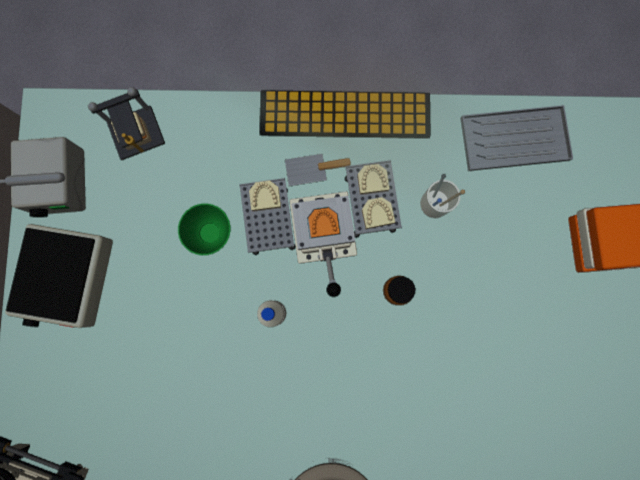

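View pics/scene.png

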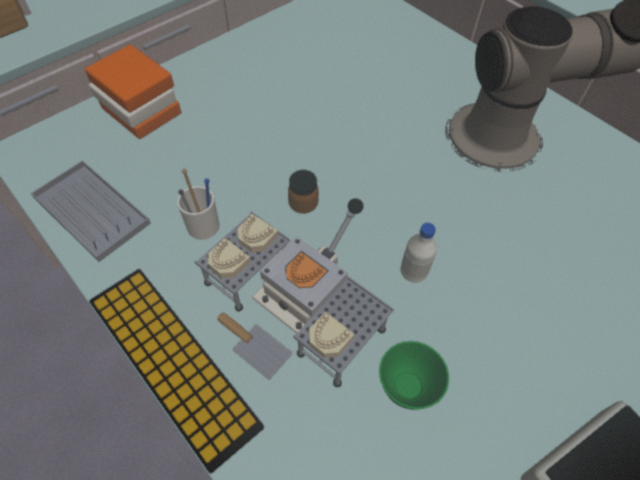

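Free rack is on the left (+y) in the top view (~267,215), the ochre model is at (323,222) and the knob at (334,290). The bottle (271,314) and jar (400,290) flank the lever, and dry_a is at (264,195).

```bash
cat > h.py <<'E'
from cell import *
import numpy as np, cv2
from scipy.spatial.transform import Rotation as Ro
def cam(c):
    s=sense(); r=camera(c)
    if c=="wrist":
        T=np.eye(4); T[:3,:3]=Ro.from_euler("xyz",s["ee_rot"]).as_matrix(); T[:3,3]=s["eef_pos"]
        r["world_from_camera"]=T@r["hand_eye"]
    return r
def p2w(r,uv,z):
    uv=np.atleast_2d(np.array(uv,float)); K=r["intrinsics"]; W=r["world_from_camera"]
    d=np.c_[(uv[:,0]-K[0,2])/K[0,0],-(uv[:,1]-K[1,2])/K[1,1],-np.ones(len(uv))]@W[:3,:3].T
    o=W[:3,3]; return o+d*((z-o[2])/d[:,2])[:,None]
def w2p(r,P):
    P=np.atleast_2d(P); W=r["world_from_camera"]; K=r["intrinsics"]
    q=(P-W[:3,3])@W[:3,:3]; return np.c_[K[0,2]+K[0,0]*q[:,0]/-q[:,2],K[1,2]+K[1,1]*q[:,1]/q[:,2]]
def cen(o):
    ys,xs=np.nonzero(o["mask"]); return [xs.mean(),ys.mean()]
E
python3 - <<'E'
from h import *
r=cam("top")
for n,uv,z in [("model",[323.5,222],85),("knob",[334,290],128),("bottle",[268,313.5],150),("jar",[401,289.5],75),("pot",[441,197],90),("dry",[378,212],95),("bowl",[204,230],65)]:
    print(n,p2w(r,uv,z)[0].round(0))
m=p2w(r,[323.5,222],85)[0]
move_pose([m[0]-50,m[1]+20,360],[np.pi,0,np.pi/2])
r=cam("wrist"); cv2.imwrite("pics/w1.png",r["frame"]); print(r["hand_eye"].round(3),r["intrinsics"],sense()["t"],[k for k in r])
for n in ["former","lever_knob","fresh_model","rack_free","dry_a","bottle","jar"]:
    print(n,[(round(o["p"],2),o["rect"],np.round(cen(o),1)) for o in outline_of("wrist",n)][:3])
E
```

```text
model [621.  26.  85.]
knob [475.   3. 128.]
bottle [426. 133. 150.]
jar [ 480. -141.   75.]
pot [ 679. -225.   90.]
dry [643. -89.  95.]
bowl [602. 286.  65.]
[[-1.00000e-03  9.52000e-01  3.05000e-01  8.32050e+01]
 [ 1.00000e+00  1.00000e-03  1.00000e-03  6.58000e-01]
 [ 1.00000e-03  3.05000e-01 -9.52000e-01 -1.43692e+02]
 [ 0.00000e+00  0.00000e+00  0.00000e+00  1.00000e+00]] [[394.94651331   0.         321.50165894]
 [  0.         394.94651331 241.48783115]
 [  0.           0.           1.        ]] 3.5083 ['frame', 'intrinsics', 'hand_eye', 'world_from_camera']
former [(0.69, [211.8, 142.5, 215.4, 131.6], array([348.4, 207.6]))]
lever_knob [(0.77, [213.5, 209.0, 103.7, 52.2], array([259.8, 234.7])), (0.6, [340.5, 198.0, 1.2, 1.8], array([339.5, 198.5])), (0.45, [340.3, 236.6, 141.4, 110.9], array([411.6, 283.1]))]
fresh_model [(0.59, [339.9, 181.8, 58.5, 62.0], array([367.2, 212.2]))]
rack_free [(0.64, [303.7, 29.4, 161.2, 129.7], array([373.6,  93.4]))]
dry_a [(0.96, [397.5, 55.1, 68.3, 74.1], array([428.6,  89.1])), (0.92, [354.9, 278.8, 56.2, 64.1], array([382.8, 311.7])), (0.8, [422.1, 276.2, 52.5, 48.4], array([444.7, 288.7]))]
bottle [(0.97, [141.3, 79.0, 79.9, 61.9], array([182.3, 110.1])), (0.59, [216.6, 145.4, 207.2, 126.0], array([347.8, 208. ]))]
jar [(0.68, [227.7, 293.0, 55.5, 54.8], array([254.3, 324.9]))]
```

View pics/w1.png

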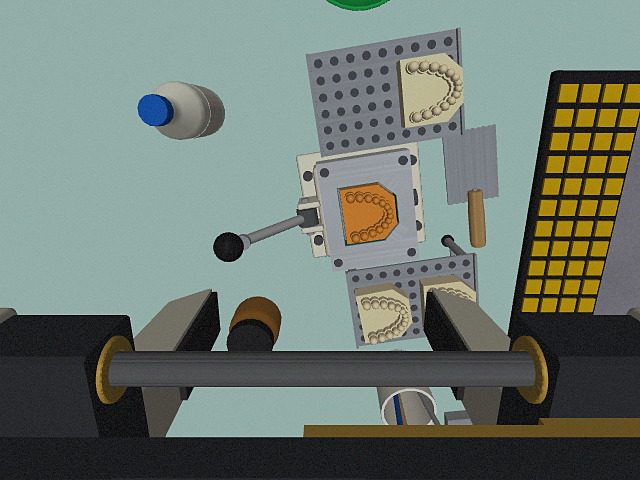

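The wrist view shows the model at (367,213), the knob at (229,247), the free rack at (307–462, 30–155) with dry_a at its right (428,89), and the bottle at (155–220,110). I'll zoom in to pick the edges.

```bash
python3 - <<'E'
import cv2
i=cv2.imread("pics/w1.png")[20:290,205:475]
cv2.imwrite("pics/z1.png",cv2.resize(i,(594,594),interpolation=cv2.INTER_CUBIC))
E
```

```text
(no output)
```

View pics/z1.png

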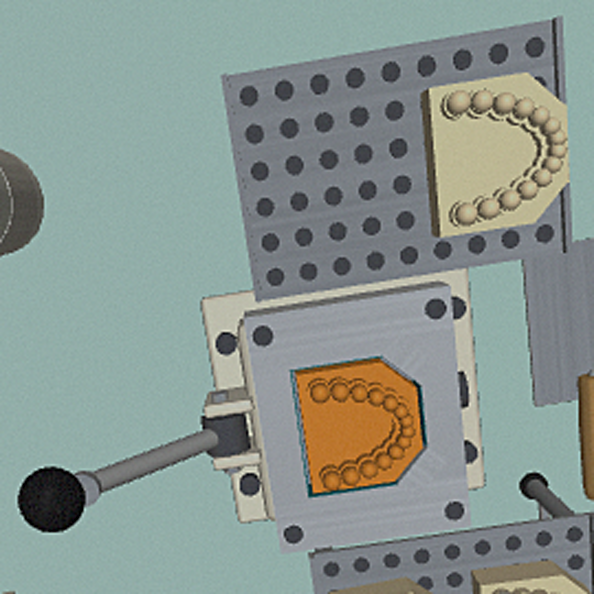

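Zoomed crop: cavity centre about (362,423), knob (51,499), rack corners (222,76), (257,300), (557,18), (567,250), bolts (262,335), (436,308), (454,510), (293,534).

```bash
python3 - <<'E'
from h import *
r=cam("wrist")
f=lambda pts,z: p2w(r,np.array(pts)/2.2+[205,20],z)
b=f([(262,335),(436,308),(454,510),(293,534)],80); print("bolts",b.round(1).tolist(),b.mean(0))
m=f([(303,433),(423,415)],80);print("model mids",m.round(1).tolist(), m.mean(0))
k=f([(51,499)],128);print("knob",k)
rk=f([(222,76),(257,300),(567,250),(557,18)],81);print("rack",rk.round(1).tolist())
bt=p2w(r,[155,110],150);print("bottle",bt)
c=b.mean(0); d=c-k[0]
print("yaw knob",np.degrees(np.arctan2(d[1],d[0])),np.hypot(*d[:2]))
for p,q in[(b[0],b[1]),(b[3],b[2]),(m[0],m[1]),(rk[0],rk[3]),(rk[1],rk[2])]: print(np.degrees(np.arctan2(*(q-p)[[1,0]])),np.hypot(*(q-p)[:2]))
for p,q in[(b[3],b[0]),(b[2],b[1]),(rk[1],rk[0]),(rk[2],rk[3])]: print(np.degrees(np.arctan2(*(q-p)[[1,0]]))-90,np.hypot(*(q-p)[:2]))
yaw=np.radians(9.5);R=np.array([[np.cos(yaw),np.sin(yaw)],[-np.sin(yaw),np.cos(yaw)]])
print("former frame rack",((rk-c)[:,:2]@R.T).round(1).tolist(),"bottle",(bt-c)[:,:2]@R.T,"knob",(k-c)[:,:2]@R.T)
print(sense()["t"])
E
```

```text
bolts [[574.1, 71.5, 80.0], [657.7, 84.4, 80.0], [673.4, -18.4, 80.0], [590.4, -31.6, 80.0]] [623.88407026  26.49566128  80.        ]
model mids [[594.8, 22.6, 80.0], [654.5, 31.8, 80.0]] [624.60816135  27.21238517  80.        ]
knob [[477.71204568   3.80061298 128.        ]]
rack [[556.2, 185.9, 81.0], [571.7, 88.3, 81.0], [717.3, 111.3, 81.0], [702.3, 208.8, 81.0]]
bottle [[429.91325772 133.82656581 150.        ]]
yaw knob 8.825425170655873 147.92337876900893
8.745774628491592 84.52183385776843
9.048793210138985 83.99954221640523
8.776849943917838 60.399598958460295
8.917978034076366 147.93833814260952
8.974087198722973 147.39563787439917
8.98498629513385 104.36534126646855
8.697400215515955 103.92022476503499
9.020660322597664 98.82387808719383
8.705664856445608 98.68005388261244
former frame rack [[-40.5, 168.4], [-41.3, 69.6], [106.1, 68.2], [107.5, 166.9]] bottle [[-173.5959107   137.87334395]] knob [[-147.91312658    1.74154333]]
3.9083
```

```bash
cat >> h.py <<'E'
YAW=np.radians(8.87); O=np.array([624.1,26.8]); C,S=np.cos(YAW),np.sin(YAW)
def F(x,y,z): return [O[0]+C*x-S*y,O[1]+S*x+C*y,z]
def knob(deg,dz=0):
    a=np.radians(deg); return F(-70-110*np.cos(a),0,50+110*np.sin(a)+dz)
def rep(m):
    s=sense(); print(m,round(s["t"],2),s["eef_pos"].round(1),s["ft_force"].round(1),round(s["opening"],1),round(float(s["finger_force"]),1))
    return s
E
python3 - <<'E'
from h import *
dz=-3
p=knob(45); move_pose([p[0],p[1],260],[np.pi,0,YAW]); grip(60,20)
line_to(knob(45,dz),200); rep("at")
grip(0,20); rep("gripped")
for a in [37,28,19,10,3,-2,-3.7]:
    line_to(knob(a,dz),100); s=rep(a)
for d in [-4.2,-4.7,-5.2]:
    if abs(s["ft_force"][2])>12: break
    line_to(knob(d,dz),50); s=rep(d)
r=cam("wrist"); cv2.imwrite("pics/w2.png",r["frame"])
E
```

```text
at 6.65 [478.8   3.9 125.6] [-1.  -0.3 -0.1] 59.9 0.0
gripped 7.26 [478.2   4.3 125.1] [-1.6  3.   3.5] 28.8 20.0
37 7.56 [467.7   2.6 112.7] [ 0.9  2.1 -5.9] 28.8 20.0
28 7.88 [459.2   1.2  98.3] [ 2.6  3.9 -6.2] 28.9 20.0
19 8.21 [4.525e+02 2.000e-01 8.260e+01] [ 2.2  4.8 -5. ] 29.0 20.0
10 8.53 [448.3  -0.5  65.9] [ 2.6  5.2 -5.4] 28.7 20.0
3 8.82 [446.8  -0.7  52.6] [ 2.7  4.8 -4.6] 28.4 20.0
-2 9.07 [446.7  -0.7  43. ] [ 1.2  4.3 -3.9] 28.8 20.0
-3.7 9.32 [446.8  -0.7  39.9] [ 1.5  5.4 -1. ] 29.0 20.0
-4.2 9.57 [446.9  -0.7  39.1] [-0.1  5.2 -0. ] 29.1 20.0
-4.7 9.82 [446.9  -0.7  38.2] [0.8 4.2 1.2] 28.2 20.0
-5.2 10.07 [446.9  -0.7  37.3] [-0.1  5.5  2.4] 28.8 20.0
```

View pics/w2.png

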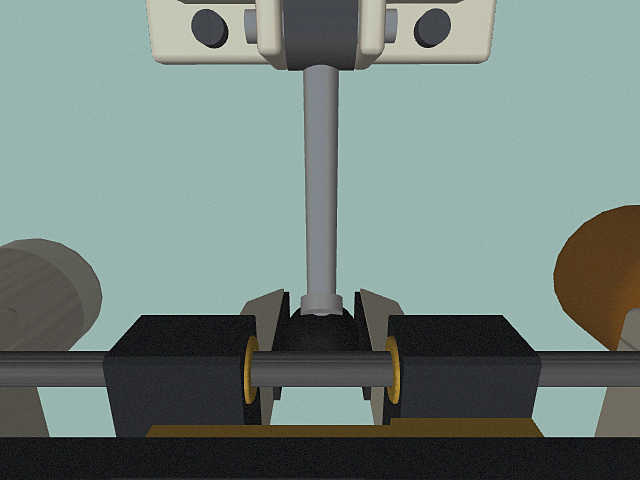

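The knob at (322,340) is held between the pads near the bottom stop, clear of the bottle and jar. The force hasn't built up yet, so I'll keep pressing until it clearly exceeds the lever friction.

```bash
python3 - <<'E'
from h import *
for d in [-6,-7,-8,-9]:
    line_to(knob(d,-3),50); s=rep(d)
    if s["ft_force"][2]>12: break
E
```

```text
-6 10.37 [447.2  -0.7  36.5] [-1.2  5.6 12.3] 28.7 20.0
```

```bash
python3 - <<'E'
from h import *
grip(60); rep("open")
p=knob(-3.7); line_to([p[0],p[1],200],250)
grip(0,20)
move_pose(F(-3,-75,300),[np.pi,0,YAW+np.pi/2]); rep("view")
r=cam("wrist"); cv2.imwrite("pics/w3.png",r["frame"])
o=outline_of("wrist","fresh_model"); print([(a["p"],a["rect"]) for a in o[:2]])
pts=lambda y,z:[F(x,y,z) for x in(-29,13)]
print(w2p(r,np.array(pts(-31,101)+pts(31,101))).round(0).tolist())
E
```

```text
open 11.07 [446.8  -0.9  35.4] [-0.2  0.7  0.8] 60.0 0.0
view 14.34 [632.4 -47.6 299.7] [ 0.4 -0.1  0.2] 0.6 0.0
[(0.6, [288.0, 83.9, 75.1, 79.7])]
[[291.0, 163.0], [340.0, 163.0], [289.0, 86.0], [341.0, 86.0]]
```

View pics/w3.png

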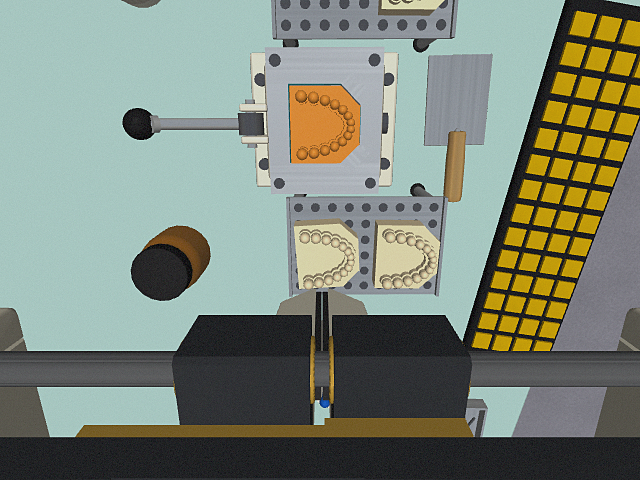

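The model is at (288–363, 84–163), which matches the predicted raised outline. The lever is level and dry_c is well clear. Next I'll descend into the gap and push gently.

```bash
python3 - <<'E'
from h import *
line_to(F(-3,-52,300),200)
line_to(F(-3,-52,130),200); line_to(F(-3,-52,98.3),80); rep("down")
for y in [-36,-15,15,45,65]:
    line_to(F(-3,y,98.3),30); rep(y)
r=cam("wrist"); cv2.imwrite("pics/w4.png",r["frame"])
E
```

```text
down 16.26 [629.2 -25.   98.2] [ 0.4 -0.5  0.6] 0.6 0.0
-36 16.94 [626.6  -9.   98.3] [-0.4  0.7 -0.2] 0.6 0.0
-15 17.79 [623.4  11.6  98.3] [-0.2 -1.3 -0.7] 0.8 0.0
15 18.94 [618.8  41.2  98.3] [ 0.3 -0.1  0.9] 0.4 0.0
45 20.09 [614.3  70.7  98.4] [-0.6  0.6  0.1] 0.5 0.0
65 20.91 [611.1  90.7  98.4] [-0.3  0.5 -0. ] 0.3 0.0
```

View pics/w4.png

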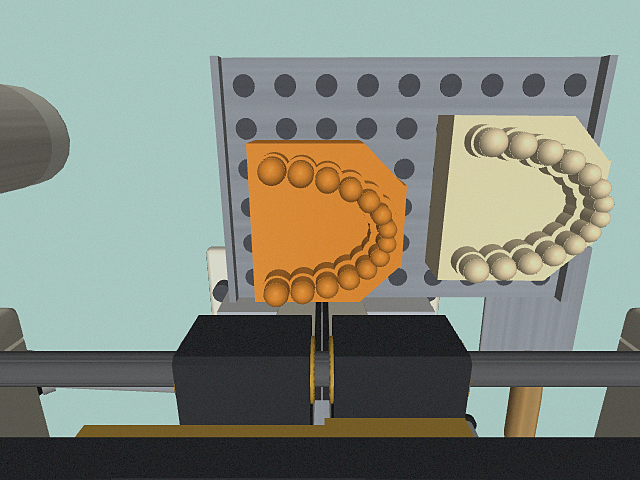

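The model stands on the rack at (247–406, 141–303), nearly square, with clear gaps to the left edge and dry_a. I'll push on to the middle, back off and measure.

```bash
python3 - <<'E'
from h import *
line_to(F(-3,80,98.3),30); rep("end")
line_to(F(-3,70,98.3),60); line_to(F(-3,60,220),200); rep("off")
r=cam("wrist"); cv2.imwrite("pics/w5.png",r["frame"])
o=outline_of("wrist","fresh_model")[0]; print(o["p"],o["rect"])
E
```

```text
end 21.61 [608.7 105.7  98.3] [-0.2  0.5  0.3] 0.2 0.0
off 22.68 [611.2  85.7 218.8] [-0.1  0.3  0.4] 0.4 0.0
0.64 [280.1, 96.4, 95.2, 99.8]
```

View pics/w5.png

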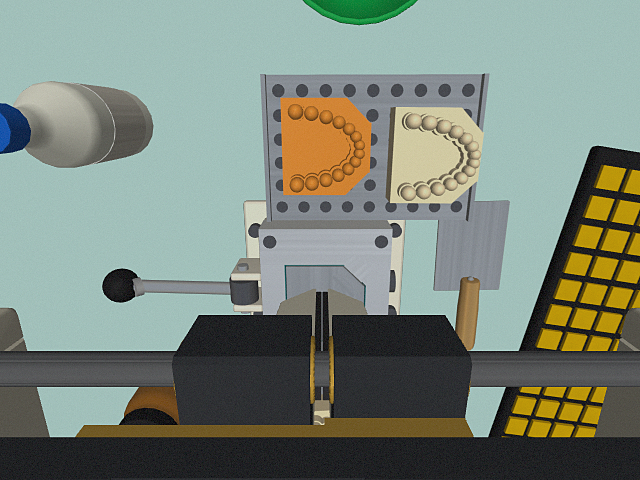

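The model stands wholly on the rack (280–373, 97–195, against rack rows 75–219), clear of dry_a. Now I'll raise the lever.

```bash
python3 - <<'E'
from h import *
p=knob(-3.7); move_pose([p[0],p[1],230],[np.pi,0,YAW]); grip(60,30)
line_to([p[0],p[1],120],200);line_to(knob(-3.7,-2),150); rep("at"); grip(0,30); rep("gripped")
for a in [3,11,20,29,37,43,45]:
    line_to(knob(a,-2),100); s=rep(a)
for a in [46,47,48,49,50]:
    if s["ft_force"][2]<-12: break
    line_to(knob(a,-2),50); s=rep(a)
E
```

```text
at 26.48 [447.3  -1.   41.9] [-0.6  0.2  0.2] 60.0 0.0
gripped 27.09 [446.6  -0.8  41.1] [-0.9  2.2  4.3] 28.5 30.0
3 27.37 [446.4  -0.8  54. ] [-0.3  3.1  2.5] 28.2 30.0
11 27.67 [447.8  -0.5  68.8] [-1.4  2.9  1.5] 28.3 30.0
20 27.99 [4.52e+02 1.00e-01 8.54e+01] [-4.6  1.8  4.1] 28.1 30.0
29 28.32 [459.1   1.3 101.3] [-5.8  1.1  4.4] 28.5 30.0
37 28.62 [467.5   2.6 114.4] [-6.5  0.9  7.5] 28.5 30.0
43 28.88 [474.8   3.7 123.3] [-6.9  1.   9.5] 28.3 30.0
45 29.13 [476.8   4.1 125.5] [-8.1  1.4  4.5] 28.4 30.0
46 29.38 [477.8   4.2 126.5] [-7.9  0.5  2.5] 28.3 30.0
47 29.63 [479.    4.4 127.7] [-7.5  0.2  1.7] 28.1 30.0
48 29.88 [480.4   4.7 128.9] [-7.1  0.6  1.2] 28.6 30.0
49 30.13 [480.5   4.7 129. ] [-9.1 -0.9 -5.5] 28.6 30.0
50 30.38 [480.5   4.7 129.1] [-10.1  -3.3 -11.7] 28.2 30.0
```

```bash
python3 - <<'E'
from h import *
line_to(knob(50.5,-2),50); s=rep("stop"); grip(60); s=rep("open")
e=s["eef_pos"]; line_to([e[0],e[1],260],200); line_to(F(-160,0,330),200)
move_pose(F(-60,0,360),[np.pi,0,np.pi/2])
rep("view"); r=cam("wrist"); i=r["frame"]
P=w2p(r,np.array([knob(45),knob(43),knob(40)]));print(P.round(1).tolist())
g=cv2.resize(i[0:300,150:550],(800,600),interpolation=cv2.INTER_CUBIC); cv2.imwrite("pics/w6.png",g)
E
```

```text
stop 30.63 [480.5   4.7 129.2] [-11.9  -4.9 -15. ] 28.7 30.0
open 31.35 [486.    5.2 133. ] [-0.1 -0.1 -0.5] 60.2 0.0
view 33.88 [564.6  17.5 359. ] [-0.2  0.   0.4] 60.2 0.0
[[233.2, 218.9], [231.2, 218.6], [228.4, 218.1]]
```

View pics/w6.png

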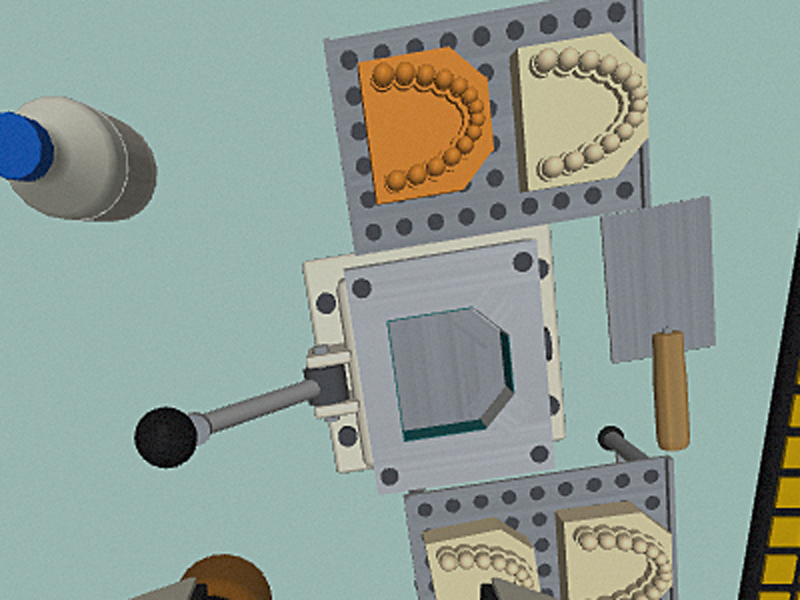

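The knob at full-frame (233,218.5) matches the 45° prediction (233.2,218.9). The plate is sunk, the model is wholly on the rack and nothing else has been disturbed.

```bash
python3 -c "
from cell import *
print(finish_job())"
```

```text
the job is handed in; nothing more can be done
None
```

The job is handed in after about 34 s of robot time: the lever went fully down and back up, the fresh model stands wholly on the free rack, the knock-out plate is at the bottom, and the last picture shows nothing else disturbed.

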